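Unlatch a sagging guard bolt and hold the gate ajar

ROBOT

A 6-joint arm with a two-finger parallel gripper is mounted at the origin on the work surface. World frame = base frame: x ahead of the robot, y to its left, z up, the work surface at z = 0. Lengths are in m, angles in degrees, forces in N, time in s.
With the tool pointing down it reaches from about 0.375 to 0.9 m from the base axis. Payload 3.1 kg.
Tool frame: the origin (TCP) lies at the very end of the fingers, on their centre line; the grasp point (between the pads) lies 19 mm behind it; z points along the fingers, y is the line along which they close (so a half turn about z gives the same grasp; the last joint's range is limited). The gripper opens to 87 mm and grips with 3 to 60 N. Pads are 19 mm wide; open, the fingers measure 117 mm over their backs; the gripper's body (75 mm by 190 mm) begins 51 mm behind the grasp point.
Start: joints at [-85.113, 30.224, 82.088, -0, 67.689, -10.227], TCP at [0.163, -0.603, 0.223] pointing down, gripper open.
Joint ranges: [-176.69, 176.69], [-43.24, 126.21], [12.49, 139.97], [-82, 262], [0, 151.66], [-163.58, 163.58]. Speed limits (degrees/s): [159.86, 159.86, 180, 180, 180, 180].

INTERFACE

Orientations are given as a 3x3 rotation matrix whose columns are the frame's x, y, z axes.
In Python, from rig import bot gives the robot as it stands.
- The arm moves only by the tool move_arm, never from a script. Its argument "increments" is a list of rows, each an object with "xyz": the shift along the tool's x, y, z in mm, a list of three; "roll": the turn about the tool's z in rad; "grip": the opening in per cent of the stroke, from 0 (shut) to 100 (fully open). A call has 1 to 5 rows; each row shifts and turns the commanded pose from where the row before left it, along the tool's axes as they then stand; what a row does not reach is not made up. A row lasts 1/12 s, in which the tool goes at most 41.7 mm and 7.16 degrees, less where a joint would pass 70% of its speed; a pose out of reach is approached as far as the arm can. A call is refused whole if a number of a shift passes 41.7 or a number of a turn 0.125, either way. A call with a gripper value outside its range is refused whole. The fingers move at their own pace and stop on an object; the grip force is fixed at half the most. Time passes only in rows, so rows that do not move let the fingers close. It gives the time, the measured TCP pose, the force, the opening and the grip force at its end, in the units of the state.
- bot.read_state(): the state, without advancing time (a new reading comes with each control period).
- bot.capture(name): name is "scene" or "side" or "wrist"; returns (picture, depth): 384x512x3 uint8, red, green, blue; 384x512 float32, m along the optical axis (not along the pixel's ray), 0 where there is no reading.
- bot.camera_model(name): a dict with "intrinsics" (3x3 intrinsics, pixels), "D" ([k1, k2, p1, p2, k3] as OpenCV has them; the pictures are not rectified), "rvec" (rotation vector, rad) and "tvec" (3), from world to camera coordinates, as OpenCV has them; the wrist camera has in their place "tool_from_camera" (4x4, takes a point from camera to tool coordinates, whose origin is the TCP and whose axes are the flange's). Camera axes: x right, y down, z forward; pixel columns grow to the right and rows downward; lengths in m; the calibration is good to about 2 mm. A picture is of the moment at which its call begins: read the wrist's pose just before it. camera_model takes no time and is no camera call.
- bot.hand_in(): hands the job in; it is judged then, once.
Trained networks look in the newest picture that a camera, given by its name, has taken for a name from the list of things; names that differ only in an ending like _2 or _b are one class to them, and where a whole thing is asked for, a point or a joint stands for the part that bears it (a point fixed in the world has none). Each returns a list of dicts, best first, with "conf" (0 to 1); they miss things now and then, are a little off and sometimes report something else, mostly with a low value. They report only what shows in the picture. A call takes as long as a camera call. They do not tell look-alikes from the thing itself.
- bot.spot_in(label, camera): "at" ([x, y, z] in m, in the coordinates of the camera as it stood for that picture, good to about 4 mm: the middle of the surface that is visible of it).
- bot.trace(label, camera): "mask" (384x512 bool, what is visible of it).
The state is a dict: "time_s": time; "joint_positions": joint angles; "qvel": joint speeds; "tau": joint torques, N m; "position": TCP position; "tcp_rot": TCP orientation; "force": force on the tool from outside, world axes, zero at the start; "moment": the same for the moment, N m; "opening": opening from 0.0 (shut) to 1.0 (fully open); "grasp_force": force on a finger pad.
Only numpy, scipy, OpenCV 4.12 (cv2) and the standard library are available. Lean on these libraries where they do the work, as an engineer would, in place of code of your own. Each camera call takes 0.05 s, during which the arm holds its last target. There are 200 camera calls.

TASK

The tall steel pedestal post blocks the little gate of the beam guard: first stand it upright in the open tray and let go of it. Then take the gate's sagging bolt by its upright grip, lift it over the bent lip of its keeper while pulling it back towards the hinge, without forcing it, and pull the gate open until its free edge stands about 12 cm out. The gate springs shut, so finish while still holding it there by the bolt's grip; leave everything else on the table where it is.

Things in the scene. Friction and masses are not known exactly. Their poses are not given: they have to be found in the camera images.
- guard: fixed box of aluminium bars and clear panels, 125 mm high; origin at table level in the plane of the shut gate, near mid-gate. +y runs along the shut gate to the hinge, -x points out of the gate to the robot's side, z up. Gate posts 30 mm square at y = +177 (hinge, 140 mm high) and y = -161 mm (latch, 125 mm high, keeper on top)
- keeper (a point): middle of the top edge of the keeper's bent-up lip, 140.5 mm above the table; axes of the guard. Lip 28 mm (x) by 7 mm (y), on the gate's side of the keeper. The keeper is open on top; its front cheek (30 mm long, 14 mm out in -x, up to 172 mm above the table) stops the gate while the bolt is in the keeper
- gate_hinge (a point): point on the gate's vertical hinge line at table level; axes of the guard
- gate (a joint): swing of the gate, rad, 0 shut, grows as its free edge (300 mm from the hinge) comes out to guard -x, clockwise from above; 0.41 is 120 mm out, limit 0.9. A spring shuts it: 0.6 N m when shut, 1.1 N m at 0.4 rad. Gate 24 mm thick, top 130 mm above the table; the bolt's staples on it reach up to 184 mm, 58 mm and 90 mm along the gate from the grip's middle
- bolt: steel barrel bolt on the gate, rod 14 mm thick along the gate (y); a toe at the end away from the hinge, 96 to 108 mm from the origin, hangs to 19 mm below the rod's axis, behind the keeper's lip. Origin on the rod's axis under the grip, 149 mm above the table when it sags. Axes those of the gate, like the guard's when shut. About 0.2 kg; sinks back when let go
- bolt_grip (a point): point 45 mm above the bolt's origin in its upright flat grip, which is 12 mm thick across the gate (x), 24 mm wide along it (y) and ends 20 mm above this point; above the gate the grip stands free
- bolt_slide (a joint): how far the bolt is pulled back along the gate to the hinge, m, 0 to 0.055; friction about 1.2 N. Unless lifted, the toe meets the lip after 3 mm; it is wholly out of the keeper beyond 0.028. Stays where it is left
- bolt_lift (a joint): how far the bolt is lifted, m, 0 (sagging) to 0.022 at most; above 0.011 the toe clears the keeper's lip
- pedestal: the tall loose post: 25 mm thick steel column on a round foot 56 mm across and 12 mm high, 130 mm high in all, about 0.35 kg; origin under the middle of its foot. Stands in front of the gate, in its swing
- tray: fixed open whitish tray 170 x 150 mm (x, y), 25 mm high, walls and floor 5 mm thick; origin under its middle. A closed black case of the same plan, 40 mm high, lies on the other side of the table
- short_post: short round post in front of the hinge, 55 mm high on a 40 mm foot; to be left alone; origin under its middle
- screw_jar: screw jar, 48 mm wide, 60 mm high; to be left alone; origin under its middle
- driver: screwdriver with orange handle, lying; to be left alone; origin under its middle
- centring_ring: flat aluminium ring on the case, 52 mm across, 10 mm high; to be left alone; origin under its middle
- blank_flange: flat steel disc in front of the gate, 55 mm across, 10 mm high; to be left alone; origin under its middle
- fork: dark steel clamping fork, 80 mm long, 12 mm high, lying on the case; to be left alone; origin under its middle
Not all that is in view belongs to the job. What is shaped like the tray but purple is not meant.

How it is judged:
By the outcome, as a careful person would: the job done as asked, in the order asked, and still so for the second after the job is handed in, while the arm keeps its last pose, push and grip.
It also fails if it takes over 51 s, if anything falls off the work surface, if the arm or the gripper's body presses on something with over 40 N, if the wrist force passes 120 N, or if a joint passes its speed limit or range.

## Working session

There is one attempt and no reset: what is moved stays moved. The work goes in short steps, Python scripts to look and compute and a tool call to move; the robot and the scene stay as the last step left them, time stands still between calls to the robot, and variables do not carry over. Pictures are saved under pics/ and viewed, at most 10 in all, crops included, and the job is handed in when it is done.

Besides the shell and the picture viewer there is one more tool, called after "Request:" as name(argument=value, ...), one argument or row to a line, values as JSON. move_arm: Moves the arm, as the interface text tells. Its arguments: {"type":"object","properties":{"increments":{"type":"array"}},"required":["increments"]}

```bash
mkdir -p pics; ls; cat > h.py <<'E'
import numpy as np, cv2
from rig import bot
def cam2world(name, p, st=None):
    m=bot.camera_model(name)
    if name=='wrist':
        st=st or bot.read_state()
        T=np.array(m['tool_from_camera']); q=T[:3,:3]@p+T[:3,3]
        return np.array(st['tcp_rot'])@q+np.array(st['position'])
    R=cv2.Rodrigues(np.array(m['rvec'],float))[0]
    return R.T@(np.array(p)-np.array(m['tvec']).ravel())
def cloud(name,mask,depth):
    m=bot.camera_model(name); v,u=np.nonzero(mask&(depth>0)); d=depth[v,u]
    n=cv2.undistortPoints(np.stack([u,v],1).astype(np.float64).reshape(-1,1,2),np.array(m['intrinsics'],float),np.array(m['D'],float)).reshape(-1,2)
    P=np.c_[n*d[:,None],d]
    return np.array([cam2world(name,p) for p in P])
E
python3 - <<'E'
from h import *
s=bot.read_state(); print(s)
a,d=bot.capture('scene'); b,e=bot.capture('side')
np.savez('s0.npz',a=a,d=d,b=b,e=e)
cv2.imwrite('pics/scene.png',a[:,:,::-1]); cv2.imwrite('pics/side.png',b[:,:,::-1])
for c in ('scene','side'):
  for n in ('guard','gate','bolt','bolt_grip','keeper','pedestal','tray','short_post','screw_jar','driver','blank_flange'):
    r=bot.spot_in(n,c)
    print(c,n,[(np.round(cam2world(c,x['at']),3).tolist(),round(x['conf'],2)) for x in r[:3]])
E
```

```text
pics
{'time_s': 0.0, 'joint_positions': array([-8.51103207e+01,  3.02788569e+01,  8.21557499e+01, -2.81775358e-03,
        6.76893866e+01, -1.02277473e+01]), 'qvel': array([-0.03923161,  0.01654932, -0.00364543, -0.09367303, -0.05256021,
       -0.01132192]), 'tau': array([ 6.58626486e-04, -4.40039062e+01, -1.76591384e+01,  6.33283379e-02,
        5.81624871e-02, -1.61938547e-04]), 'position': array([ 0.16294564, -0.60262855,  0.22157634]), 'tcp_rot': array([[ 9.65388511e-01,  2.60815971e-01, -2.29793556e-04],
       [ 2.60815851e-01, -9.65386171e-01,  2.15233748e-03],
       [ 3.39524469e-04, -2.13777567e-03, -9.99997657e-01]]), 'force': array([0.78531357, 0.43407835, 0.23384924]), 'moment': array([-0.01305412, -0.01402825, -0.06090816]), 'grasp_force': 0.0, 'opening': 1.004049302679134}
scene guard [([0.711, 0.05, 0.083], 0.59)]
scene gate [([0.614, 0.038, 0.134], 0.76)]
scene bolt [([0.62, -0.017, 0.155], 0.78)]
scene bolt_grip [([0.619, -0.015, 0.156], 0.58)]
scene keeper [([0.713, 0.049, 0.082], 0.89), ([0.38, -0.325, 0.051], 0.18)]
scene pedestal [([0.522, -0.067, 0.032], 0.78)
[... 311 characters left out ...]
([0.713, 0.146, 0.074], 0.56)]
side gate [([0.598, 0.076, 0.135], 0.83), ([0.404, -0.381, 0.045], 0.24)]
side bolt [([0.581, 0.364, 0.04], 0.61), ([0.605, 0.004, 0.154], 0.49)]
side bolt_grip [([0.611, 0.006, 0.157], 0.81), ([0.622, -0.357, 0.014], 0.35)]
side keeper [([0.712, 0.148, 0.08], 0.82)]
side pedestal [([0.52, -0.047, 0.047], 0.82)]
side tray [([0.431, 0.353, 0.006], 0.87), ([0.165, 0.306, 0.007], 0.86), ([0.404, -0.379, 0.047], 0.17)]
side short_post [([0.464, 0.183, 0.025], 0.82)]
side screw_jar [([0.58, 0.363, 0.044], 0.77), ([0.708, 0.15, 0.081], 0.36)]
side driver [([0.627, -0.359, 0.012], 0.56)]
side blank_flange [([0.462, 0.088, 0.012], 0.71), ([0.626, -0.355, 0.013], 0.23)]
```

View pics/scene.png

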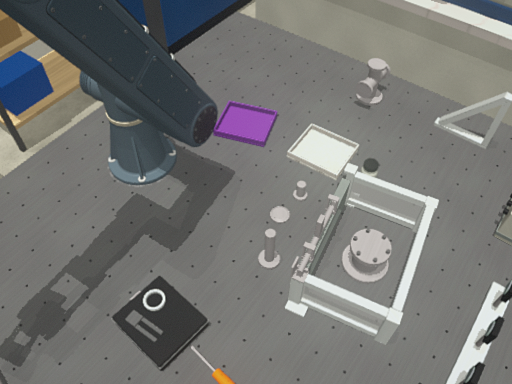

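View pics/side.png

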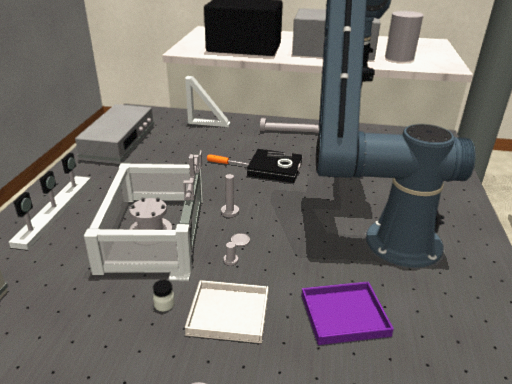

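The scene view shows the white tray at (323,150) and a purple look-alike at (246,123). The tall post is at (269,248), with the short post at (301,190). The gate with its bolt runs from about (350,172) at the hinge to (300,270) at the latch. In the side view the tray is at (228,310), the tall post at (230,195), and the short post at (231,255). The white tray and the tall post fit the description, and I'll check them in one crop.

```bash
python3 - <<'E'
from h import *
z=np.load('s0.npz'); 
img={'scene':(z['a'],z['d']),'side':(z['b'],z['e'])}
c=np.concatenate([cv2.resize(z['a'][120:320,230:400],None,fx=2.9,fy=2.9,interpolation=2)[:570], cv2.resize(z['b'][145:290,160:240],None,fx=3.9,fy=3.9,interpolation=2)[:570]][0:1],1)
cv2.imwrite('pics/crop1.png',c[:,:,::-1])
for cam in img:
  a,d=img[cam]
  for n in ('pedestal','tray','guard','gate','bolt','short_post','blank_flange','screw_jar'):
    r=bot.trace(n,cam)
    if not r: print(cam,n,'none'); continue
    if n=='tray': r=[max(r[:2],key=lambda t:a[t['mask']].min(axis=1).mean())]
    P=cloud(cam,r[0]['mask'],d); np.save(f'{cam}_{n}.npy',P)
    lo,hi=np.percentile(P,[2,98],axis=0); print(cam,n,len(P),lo.round(3),hi.round(3),np.median(P,0).round(3))
    if n=='pedestal':
      for za,zb in((.0,.016),(.03,.12),(.124,.14)):
        Q=P[(P[:,2]>za)&(P[:,2]<zb)]; print('  z',za,len(Q),Q.mean(0).round(4),np.percentile(Q,2,axis=0).round(3),np.percentile(Q,98,axis=0).round(3))
    if n=='tray':
      Q=P[P[:,2]<.03]; print('  rect',cv2.minAreaRect(Q[:,:2].astype(np.float32)*1000))
    if n=='guard':
      Q=P[(P[:,2]>.118)&(P[:,2]<.132)]; print('  rect',cv2.minAreaRect(Q[:,:2].astype(np.float32)*1000))
  P=cloud(cam,np.ones_like(d,bool)&(d<3),d); np.save(f'{cam}_all.npy',P)
E
```

```text
scene pedestal 537 [ 0.494 -0.082  0.005] [ 0.543 -0.035  0.132] [ 0.522 -0.065  0.031]
  z 0.0 234 [ 0.5216 -0.0626  0.0114] [ 0.492 -0.083  0.003] [ 0.544 -0.033  0.016]
  z 0.03 183 [ 0.5221 -0.0643  0.0761] [ 0.509 -0.07   0.032] [ 0.53  -0.054  0.119]
  z 0.124 77 [ 0.5177 -0.0584  0.1302] [ 0.507 -0.069  0.126] [ 0.529 -0.047  0.134]
scene tray 2313 [0.348 0.273 0.001] [0.516 0.426 0.027] [0.432 0.354 0.007]
  rect ((430.64111328125, 362.30230712890625), (170.98526000976562, 183.7998046875), 2.780642032623291)Traceback (most recent call last):
  File "<stdin>", line 12, in <module>
  File "h.py", line 15, in cloud
    return np.array([cam2world(name,p) for p in P])
                     ~~~~~~~~~^^^^^^^^
  File "h.py", line 4, in cam2world
    m=bot.camera_model(name)
ValueError: time passes only in moves, steps and waits
```

View pics/crop1.png

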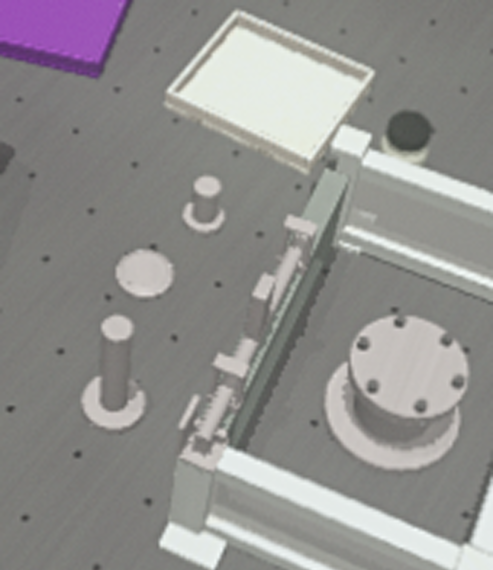

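The crop confirms it: the tall post is at crop (117,350), in front of the bolt. The open whitish tray is at (270,90), and the purple one at the upper left is not meant.

```bash
cat > h.py <<'E'
import numpy as np, cv2
from rig import bot
_m={}
def model(n):
    if n not in _m: _m[n]=bot.camera_model(n)
    return _m[n]
def cam2world(name, p, st=None):
    p=np.asarray(p,float); m=model(name)
    if name=='wrist':
        st=st or bot.read_state(); T=np.array(m['tool_from_camera'])
        return (p@T[:3,:3].T+T[:3,3])@np.array(st['tcp_rot']).T+np.array(st['position'])
    R=cv2.Rodrigues(np.array(m['rvec'],float))[0]
    return (p-np.array(m['tvec']).ravel())@R
def cloud(name,mask,depth,st=None):
    m=model(name); v,u=np.nonzero(mask&(depth>0)); d=depth[v,u]
    n=cv2.undistortPoints(np.stack([u,v],1).astype(np.float64).reshape(-1,1,2),np.array(m['intrinsics'],float),np.array(m['D'],float)).reshape(-1,2)
    return cam2world(name,np.c_[n*d[:,None],d],st)
E
python3 - <<'E'
from h import *
z=np.load('s0.npz'); img={'scene':(z['a'],z['d']),'side':(z['b'],z['e'])}
for cam in img:
  a,d=img[cam]
  for n in ('pedestal','tray','guard','gate','bolt','short_post','blank_flange','screw_jar'):
    r=bot.trace(n,cam)
    if not r: print(cam,n,'none'); continue
    if n=='tray': r=[max(r[:2],key=lambda t:a[t['mask']].min(axis=1).mean())]
    P=cloud(cam,r[0]['mask'],d); np.save(f'{cam}_{n}.npy',P)
    lo,hi=np.percentile(P,[2,98],axis=0); print(cam,n,len(P),lo.round(3),hi.round(3))
    if n=='pedestal':
      for za,zb in((.0,.016),(.03,.12),(.124,.14)):
        Q=P[(P[:,2]>za)&(P[:,2]<zb)]; print('  z',za,len(Q),Q.mean(0).round(4))
    if n=='tray':
      Q=P[(P[:,2]>.018)&(P[:,2]<.03)]; print('  rect',cv2.minAreaRect(Q[:,:2].astype(np.float32)*1000))
  P=cloud(cam,d<3,d); np.save(f'{cam}_all.npy',P)
  Q=P[(P[:,2]>.12)&(P[:,2]<.135)&(P[:,0]>.55)&(P[:,0]<.95)&(abs(P[:,1])<.35)]
  rect=cv2.minAreaRect(Q[:,:2].astype(np.float32)*1000); print('  guardtop',rect,cv2.boxPoints(rect).round().tolist())
  Q=P[(P[:,2]>.137)&(P[:,2]<.145)&(P[:,0]>.5)&(P[:,0]<.9)&(abs(P[:,1])<.35)&(P[:,1]>.1)]; print('  hingepost',len(Q),Q.mean(0),Q.min(0),Q.max(0))
  Q=P[(P[:,2]>.195)&(P[:,2]<.23)&(P[:,0]>.5)&(P[:,0]<.8)&(abs(P[:,1])<.15)]; print('  griptop',len(Q),np.median(Q,0),Q.min(0),Q.max(0))
E
```

```text
scene pedestal 537 [ 0.494 -0.082  0.005] [ 0.543 -0.035  0.132]
  z 0.0 234 [ 0.5216 -0.0626  0.0114]
  z 0.03 183 [ 0.5221 -0.0643  0.0761]
  z 0.124 77 [ 0.5177 -0.0584  0.1302]
scene tray 2313 [0.348 0.273 0.001] [0.516 0.426 0.027]
  rect ((431.56732177734375, 349.7409973144531), (169.93630981445312, 156.65863037109375), 3.4459822177886963)
scene guard 11772 [ 0.58  -0.121  0.006] [0.852 0.261 0.177]
scene gate 1675 [ 0.567 -0.109  0.022] [0.637 0.196 0.213]
scene bolt 587 [ 0.589 -0.111  0.126] [0.638 0.097 0.215]
scene short_post 506 [ 0.59  -0.111  0.132] [0.638 0.095 0.215]
scene blank_flange 252 [0.435 0.051 0.002] [0.481 0.099 0.014]
scene screw_jar 253 [0.567 0.329 0.004] [0.61  0.377 0.064]
  guardtop ((710.2593994140625, 80.7647705078125), (252.74093627929688, 369.4219665527344), 10.376428604125977) [[553.0, 240.0], [619.0, -124.0], [868.0, -78.0], [801.0, 285.0]]
  hingepost 101 [0.57360098 0.2276583  0.14023915] [0.55650561 0.21198019 0.13702435] [0.58915148 0.24570592 0.14324748]
  griptop 84 [ 0.61579405 -0.01019825  0.21218172] [ 0.60727856 -0.01789807  0.19566454]
[... 464 characters left out ...]
.072  0.001] [ 0.542 -0.028  0.131]
side bolt 251 [ 0.59  -0.095  0.129] [0.633 0.114 0.213]
side short_post 234 [ 0.449  0.161 -0.001] [0.483 0.188 0.055]
side blank_flange 221 [ 0.433  0.045 -0.002] [0.486 0.138 0.036]
side screw_jar 265 [ 0.449  0.146 -0.001] [0.486 0.188 0.056]
  guardtop ((709.6946411132812, 83.34326171875), (252.02935791015625, 371.23370361328125), 10.268265724182129) [[553.0, 244.0], [619.0, -122.0], [867.0, -77.0], [801.0, 288.0]]
  hingepost 99 [0.57280004 0.2283611  0.13945731] [0.55721494 0.11170761 0.13717485] [0.59285077 0.24442215 0.14285405]
  griptop 46 [0.61304648 0.00316799 0.20847145] [ 0.60627887 -0.01724171  0.19525661] [0.62116587 0.01077766 0.21580062]
```

Guard yaw is about 10.3° and its origin about (0.605, 0.054). The grip is at about (0.615, -0.004), the pedestal at about (0.517, -0.054), and the tray centre at (0.431, 0.351). I'm moving to hover above the pedestal.

Request:
move_arm(
  increments=[
    {"xyz": [30, -27, 0], "roll": 0, "grip": 100},
    {"xyz": [30, -27, 0], "roll": 0, "grip": 100},
    {"xyz": [30, -27, 0], "roll": 0, "grip": 100},
    {"xyz": [30, -27, 0], "roll": 0, "grip": 100},
    {"xyz": [30, -27, 0], "roll": 0, "grip": 100},
  ],
)

```text
time_s: 2.57
position: [0.2732, -0.4324, 0.2226]
tcp_rot: [[0.966, 0.26, 0.0], [0.26, -0.966, -0.0], [0.0, 0.0, -1.0]]
force: [1.4, 0.1, 0.5]
opening: 0.999
grasp_force: 0.0
```

Request:
move_arm(
  increments=[
    {"xyz": [30, -27, 0], "roll": 0, "grip": 100},
    {"xyz": [30, -27, 0], "roll": 0, "grip": 100},
    {"xyz": [30, -27, 0], "roll": 0, "grip": 100},
    {"xyz": [30, -27, 0], "roll": 0, "grip": 100},
    {"xyz": [30, -27, 0], "roll": 0, "grip": 100},
  ],
)

```text
time_s: 2.98
position: [0.383, -0.2629, 0.2229]
tcp_rot: [[0.966, 0.26, 0.001], [0.26, -0.966, -0.001], [0.0, 0.001, -1.0]]
force: [1.0, 0.1, -0.6]
opening: 1.003
grasp_force: 0.0
```

Request:
move_arm(
  increments=[
    {"xyz": [30, -27, 0], "roll": 0, "grip": 100},
    {"xyz": [30, -27, 0], "roll": 0, "grip": 100},
    {"xyz": [30, -27, 0], "roll": 0, "grip": 100},
    {"xyz": [30, -27, 0], "roll": 0, "grip": 100},
    {"xyz": [0, 0, 0], "roll": 0, "grip": 100},
  ],
)

```text
time_s: 3.4
position: [0.4728, -0.1232, 0.2229]
tcp_rot: [[0.964, 0.268, 0.003], [0.268, -0.964, 0.002], [0.003, -0.001, -1.0]]
force: [-0.1, 0.0, -0.7]
opening: 0.999
grasp_force: 0.0
```

```bash
cat > ped.py <<'E'
from h import *
st=bot.read_state(); a,d=bot.capture('wrist')
cv2.imwrite('pics/w1.png',a[:,:,::-1])
P=cloud('wrist',(d<1),d,st); np.save('w_all.npy',P)
for za,zb in((.008,.016),(.03,.12),(.124,.138)):
  Q=P[(P[:,2]>za)&(P[:,2]<zb)&(np.hypot(P[:,0]-.517,P[:,1]+.054)<.05)]
  if len(Q): print(za,len(Q),Q.mean(0).round(4),Q.min(0).round(3),Q.max(0).round(3), cv2.minEnclosingCircle(Q[:,:2].astype(np.float32)))
Q=P[(P[:,2]>.195)&(P[:,2]<.23)&(np.hypot(P[:,0]-.615,P[:,1])<.05)]
if len(Q): print('grip',len(Q),Q.mean(0).round(4),Q.min(0).round(3),Q.max(0).round(3),cv2.minAreaRect(Q[:,:2].astype(np.float32)*1000))
print(st['position'],st['tcp_rot'],st['time_s'],model('wrist')['tool_from_camera'])
E
python3 ped.py
```

```text
0.008 853 [ 0.5199 -0.062   0.0113] [ 0.489 -0.083  0.009] [ 0.545 -0.03   0.016] ((0.5166688561439514, -0.05510110408067703), 0.027966240420937538)
0.03 239 [ 0.5206 -0.0648  0.0816] [ 0.507 -0.068  0.03 ] [ 0.529 -0.054  0.12 ] ((0.5181435346603394, -0.05836467072367668), 0.012210406363010406)
0.124 642 [ 0.5175 -0.0559  0.1292] [ 0.505 -0.068  0.124] [ 0.529 -0.044  0.131] ((0.5172520279884338, -0.05580982565879822), 0.012547398917376995)
[ 0.47283756 -0.12319562  0.2229425 ] [[ 0.96351219  0.26764961  0.00281953]
 [ 0.26764449 -0.96351552  0.00206513]
 [ 0.00326939 -0.00123515 -0.99999389]] 3.4 [[-3.84115742e-04 -9.68463305e-01 -2.49155935e-01  6.72625537e-02]
 [ 9.99999894e-01 -3.08994577e-04 -3.40613168e-04 -1.69689296e-04]
 [ 2.52883522e-04 -2.49156039e-01  9.68463321e-01 -1.61437686e-01]
 [ 0.00000000e+00  0.00000000e+00  0.00000000e+00  1.00000000e+00]]
```

View pics/w1.png

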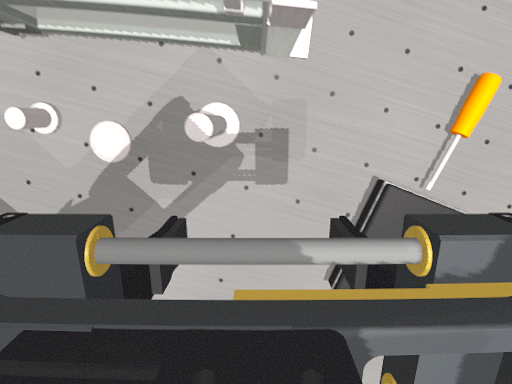

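The wrist view shows the pedestal top at (198,127) with its foot at (220,123), the flange at (110,142), and the short post at (15,118). The gate strip runs along the top edge. The pedestal axis is at (0.517, -0.0555).

Request:
move_arm(
  increments=[
    {"xyz": [30, -27, 0], "roll": 0, "grip": 100},
    {"xyz": [30, -27, 0], "roll": 0, "grip": 100},
    {"xyz": [0, 0, 20], "roll": 0, "grip": 100},
    {"xyz": [0, 0, 20], "roll": 0, "grip": 100},
    {"xyz": [0, 0, 0], "roll": 0, "grip": 100},
  ],
)

```text
time_s: 3.87
position: [0.5112, -0.0608, 0.1796]
tcp_rot: [[0.965, 0.261, -0.007], [0.261, -0.965, 0.002], [-0.006, -0.004, -1.0]]
force: [-1.1, 0.3, -0.7]
opening: 0.997
grasp_force: 0.0
```

Request:
move_arm(
  increments=[
    {"xyz": [7, -3, 24], "roll": 0, "grip": 100},
    {"xyz": [0, 0, 25], "roll": 0, "grip": 100},
    {"xyz": [0, 0, 25], "roll": 0, "grip": 100},
    {"xyz": [0, 0, 20], "roll": 0, "grip": 100},
    {"xyz": [0, 0, 0], "roll": 0, "grip": 100},
  ],
)

```text
time_s: 4.28
position: [0.5172, -0.0572, 0.086]
tcp_rot: [[0.966, 0.259, -0.007], [0.259, -0.966, 0.002], [-0.006, -0.004, -1.0]]
force: [0.1, -0.2, -0.3]
opening: 1.001
grasp_force: 0.0
```

Request:
move_arm(
  increments=[
    {"xyz": [0, 0, 0], "roll": 0, "grip": 0},
    {"xyz": [0, 0, 0], "roll": 0, "grip": 0},
    {"xyz": [0, 0, 0], "roll": 0, "grip": 0},
    {"xyz": [0, 0, 0], "roll": 0, "grip": 0},
    {"xyz": [0, 0, 0], "roll": 0, "grip": 0},
  ],
)

```text
time_s: 4.7
position: [0.5204, -0.0567, 0.0898]
tcp_rot: [[0.965, 0.261, 0.002], [0.261, -0.965, -0.001], [0.002, 0.001, -1.0]]
force: [1.3, -0.8, -0.3]
opening: 0.711
grasp_force: 0.0
```

Request:
move_arm(
  increments=[
    {"xyz": [0, 0, 0], "roll": 0, "grip": 0},
    {"xyz": [0, 0, 0], "roll": 0, "grip": 0},
    {"xyz": [0, 0, 0], "roll": 0, "grip": 0},
    {"xyz": [0, 0, 0], "roll": 0, "grip": 0},
    {"xyz": [0, 0, 0], "roll": 0, "grip": 0},
  ],
)

```text
time_s: 5.12
position: [0.5197, -0.0563, 0.0885]
tcp_rot: [[0.965, 0.261, -0.0], [0.261, -0.965, 0.0], [-0.0, -0.0, -1.0]]
force: [0.2, -0.5, 0.1]
opening: 0.323
grasp_force: 0.0
```

Request:
move_arm(
  increments=[
    {"xyz": [0, 0, 0], "roll": 0, "grip": 0},
    {"xyz": [0, 0, 0], "roll": 0, "grip": 0},
    {"xyz": [0, 0, 0], "roll": 0, "grip": 0},
  ],
)

```text
time_s: 5.37
position: [0.5195, -0.0562, 0.0884]
tcp_rot: [[0.965, 0.261, -0.001], [0.261, -0.965, 0.0], [-0.001, -0.001, -1.0]]
force: [0.2, 0.4, -0.4]
opening: 0.275
grasp_force: 30.0
```

Gripped, so I'll lift.

Request:
move_arm(
  increments=[
    {"xyz": [0, 0, -10], "roll": 0, "grip": 0},
    {"xyz": [0, 0, -20], "roll": 0, "grip": 0},
    {"xyz": [0, 0, -25], "roll": 0, "grip": 0},
    {"xyz": [0, 0, -25], "roll": 0, "grip": 0},
    {"xyz": [0, 0, -15], "roll": 0, "grip": 0},
  ],
)

```text
time_s: 5.78
position: [0.5204, -0.0567, 0.186]
tcp_rot: [[0.965, 0.261, 0.003], [0.261, -0.965, -0.001], [0.002, 0.002, -1.0]]
force: [0.6, 0.5, -3.6]
opening: 0.274
grasp_force: 30.0
```

Request:
move_arm(
  increments=[
    {"xyz": [1, -15, 0], "roll": 0, "grip": 0},
    {"xyz": [1, -25, 0], "roll": 0, "grip": 0},
    {"xyz": [2, -30, 0], "roll": 0, "grip": 0},
    {"xyz": [2, -30, 0], "roll": 0, "grip": 0},
    {"xyz": [2, -30, 0], "roll": 0, "grip": 0},
  ],
)

```text
time_s: 6.2
position: [0.4926, 0.0721, 0.1838]
tcp_rot: [[0.966, 0.26, -0.001], [0.26, -0.966, -0.0], [-0.001, -0.0, -1.0]]
force: [-0.3, 1.3, -3.9]
opening: 0.276
grasp_force: 30.0
```

Request:
move_arm(
  increments=[
    {"xyz": [2, -30, 0], "roll": 0, "grip": 0},
    {"xyz": [2, -30, 0], "roll": 0, "grip": 0},
    {"xyz": [2, -30, 0], "roll": 0, "grip": 0},
    {"xyz": [2, -30, 0], "roll": 0, "grip": 0},
    {"xyz": [2, -30, 0], "roll": 0, "grip": 0},
  ],
)

```text
time_s: 6.62
position: [0.4631, 0.2198, 0.1837]
tcp_rot: [[0.965, 0.261, -0.001], [0.261, -0.965, -0.0], [-0.001, 0.0, -1.0]]
force: [0.8, -1.0, -3.3]
opening: 0.27
grasp_force: 30.0
```

Request:
move_arm(
  increments=[
    {"xyz": [2, -30, 0], "roll": 0, "grip": 0},
    {"xyz": [2, -30, 0], "roll": 0, "grip": 0},
    {"xyz": [1, -30, 0], "roll": 0, "grip": 0},
    {"xyz": [0, -25, 0], "roll": 0, "grip": 0},
    {"xyz": [0, -15, 0], "roll": 0, "grip": 0},
  ],
)

```text
time_s: 7.03
position: [0.4336, 0.3477, 0.1837]
tcp_rot: [[0.965, 0.263, -0.001], [0.263, -0.965, 0.001], [-0.0, -0.001, -1.0]]
force: [-0.2, 0.6, -2.7]
opening: 0.272
grasp_force: 30.0
```

Request:
move_arm(
  increments=[
    {"xyz": [0, -6, 0], "roll": 0, "grip": 0},
    {"xyz": [0, 0, 0], "roll": 0, "grip": 0},
    {"xyz": [0, 0, 0], "roll": 0, "grip": 0},
  ],
)

```text
time_s: 7.28
position: [0.4332, 0.3505, 0.1834]
tcp_rot: [[0.965, 0.261, -0.001], [0.261, -0.965, -0.001], [-0.001, 0.001, -1.0]]
force: [-0.7, 0.2, -3.8]
opening: 0.273
grasp_force: 30.0
```

Request:
move_arm(
  increments=[
    {"xyz": [0, 0, 18], "roll": 0, "grip": 0},
    {"xyz": [0, 0, 25], "roll": 0, "grip": 0},
    {"xyz": [0, 0, 25], "roll": 0, "grip": 0},
    {"xyz": [0, 0, 15], "roll": 0, "grip": 0},
    {"xyz": [0, 0, 0], "roll": 0, "grip": 0},
  ],
)

```text
time_s: 7.7
position: [0.4316, 0.3482, 0.0974]
tcp_rot: [[0.966, 0.259, -0.007], [0.259, -0.966, -0.004], [-0.008, 0.002, -1.0]]
force: [-0.7, -0.7, -4.1]
opening: 0.271
grasp_force: 30.0
```

Request:
move_arm(
  increments=[
    {"xyz": [0, 0, 2], "roll": 0, "grip": 0},
    {"xyz": [0, 0, 2], "roll": 0, "grip": 0},
    {"xyz": [0, 0, 2], "roll": 0, "grip": 0},
    {"xyz": [0, 0, 0], "roll": 0, "grip": 0},
  ],
)

```text
time_s: 8.03
position: [0.4342, 0.3513, 0.0954]
tcp_rot: [[0.965, 0.26, 0.002], [0.26, -0.965, 0.001], [0.002, -0.0, -1.0]]
force: [0.5, -0.1, -4.3]
opening: 0.269
grasp_force: 30.0
```

Request:
move_arm(
  increments=[
    {"xyz": [0, 0, 1], "roll": 0, "grip": 0},
    {"xyz": [0, 0, 1], "roll": 0, "grip": 0},
    {"xyz": [0, 0, 0], "roll": 0, "grip": 0},
  ],
)

```text
time_s: 8.28
position: [0.434, 0.3516, 0.0934]
tcp_rot: [[0.965, 0.261, 0.001], [0.261, -0.965, 0.001], [0.002, -0.0, -1.0]]
force: [-0.2, -0.1, 0.8]
opening: 0.27
grasp_force: 30.0
```

Contact (the weight is off the gripper), so I'll release and rise.

Request:
move_arm(
  increments=[
    {"xyz": [0, 0, 0], "roll": 0, "grip": 80},
    {"xyz": [0, 0, 0], "roll": 0, "grip": 80},
    {"xyz": [0, 0, 0], "roll": 0, "grip": 80},
    {"xyz": [0, 0, 0], "roll": 0, "grip": 80},
    {"xyz": [0, 0, 0], "roll": 0, "grip": 80},
  ],
)

```text
time_s: 8.7
position: [0.4335, 0.3512, 0.0927]
tcp_rot: [[0.965, 0.261, 0.0], [0.261, -0.965, 0.0], [0.0, -0.0, -1.0]]
force: [-0.5, -0.5, 0.2]
opening: 0.568
grasp_force: 0.0
```

Request:
move_arm(
  increments=[
    {"xyz": [0, 0, -10], "roll": 0, "grip": 80},
    {"xyz": [0, 0, -25], "roll": 0, "grip": 80},
    {"xyz": [0, 0, -35], "roll": 0, "grip": 80},
    {"xyz": [0, 0, -40], "roll": 0, "grip": 80},
    {"xyz": [0, 0, -40], "roll": 0, "grip": 80},
  ],
)

```text
time_s: 9.12
position: [0.4328, 0.3508, 0.2444]
tcp_rot: [[0.965, 0.261, -0.001], [0.261, -0.965, -0.001], [-0.001, 0.0, -1.0]]
force: [0.3, 0.3, -0.7]
opening: 0.794
grasp_force: 0.0
```

Request:
move_arm(
  increments=[
    {"xyz": [0, 0, -20], "roll": -0.124, "grip": 80},
    {"xyz": [0, 0, -20], "roll": -0.124, "grip": 80},
    {"xyz": [0, 0, 0], "roll": -0.124, "grip": 80},
    {"xyz": [0, 0, 0], "roll": -0.124, "grip": 80},
    {"xyz": [0, 0, 0], "roll": -0.124, "grip": 80},
  ],
)

```text
time_s: 9.53
position: [0.4334, 0.3512, 0.2841]
tcp_rot: [[0.629, 0.777, 0.002], [0.777, -0.629, 0.001], [0.002, 0.001, -1.0]]
force: [-0.1, 0.0, -0.4]
opening: 0.796
grasp_force: 0.0
```

Request:
move_arm(
  increments=[
    {"xyz": [0, 0, 0], "roll": -0.124, "grip": 80},
    {"xyz": [0, 0, 0], "roll": -0.124, "grip": 80},
    {"xyz": [0, 0, 0], "roll": -0.124, "grip": 80},
    {"xyz": [0, 0, 0], "roll": -0.124, "grip": 80},
    {"xyz": [0, 0, 0], "roll": -0.124, "grip": 80},
  ],
)

```text
time_s: 9.95
position: [0.4332, 0.3511, 0.2833]
tcp_rot: [[0.061, 0.998, 0.0], [0.998, -0.061, 0.0], [0.0, 0.0, -1.0]]
force: [0.4, -0.9, -0.0]
opening: 0.799
grasp_force: 0.0
```

Request:
move_arm(
  increments=[
    {"xyz": [0, 0, 0], "roll": -0.124, "grip": 80},
    {"xyz": [0, 0, 0], "roll": -0.12, "grip": 80},
    {"xyz": [0, 0, 0], "roll": 0, "grip": 80},
  ],
)

```text
time_s: 10.2
position: [0.4332, 0.3511, 0.2832]
tcp_rot: [[-0.178, 0.984, 0.0], [0.984, 0.178, 0.0], [0.0, 0.0, -1.0]]
force: [0.3, 1.0, -0.3]
opening: 0.798
grasp_force: 0.0
```

```bash
python3 - <<'E'
from h import *
s=bot.read_state(); R=s['tcp_rot']; print(s['position'],R.round(3),s['joint_positions'].round(1), (np.array(R).T@(np.array([.626,-.063,.27])-s['position'])*1000).round(1))
E
```

```text
[0.43321521 0.35108596 0.28320876] [[-0.178  0.984  0.   ]
 [ 0.984  0.178  0.   ]
 [ 0.     0.    -1.   ]] [27.5 21.1 87.6 -0.  71.2 17.3] [-441.8  115.9   13.2]
```

Request:
move_arm(
  increments=[
    {"xyz": [-34, 9, 1], "roll": 0, "grip": 80},
    {"xyz": [-34, 9, 1], "roll": 0, "grip": 80},
    {"xyz": [-34, 9, 1], "roll": 0, "grip": 80},
    {"xyz": [-34, 9, 1], "roll": 0, "grip": 80},
    {"xyz": [-34, 9, 1], "roll": 0, "grip": 80},
  ],
)

```text
time_s: 10.62
position: [0.508, 0.1904, 0.2781]
tcp_rot: [[-0.173, 0.985, 0.001], [0.985, 0.173, 0.0], [0.0, 0.001, -1.0]]
force: [1.1, 0.6, 0.3]
opening: 0.799
grasp_force: 0.0
```

Request:
move_arm(
  increments=[
    {"xyz": [-34, 9, 1], "roll": 0, "grip": 80},
    {"xyz": [-34, 9, 1], "roll": 0, "grip": 80},
    {"xyz": [-34, 9, 1], "roll": 0, "grip": 80},
    {"xyz": [-34, 9, 1], "roll": 0, "grip": 80},
    {"xyz": [-34, 9, 1], "roll": 0, "grip": 80},
  ],
)

```text
time_s: 11.03
position: [0.5823, 0.0307, 0.2731]
tcp_rot: [[-0.172, 0.985, 0.0], [0.985, 0.172, 0.0], [-0.0, 0.0, -1.0]]
force: [1.1, 0.1, 0.9]
opening: 0.802
grasp_force: 0.0
```

Request:
move_arm(
  increments=[
    {"xyz": [-34, 9, 1], "roll": 0, "grip": 80},
    {"xyz": [-34, 9, 1], "roll": 0, "grip": 80},
    {"xyz": [-34, 9, 1], "roll": 0, "grip": 80},
    {"xyz": [0, 0, 0], "roll": 0, "grip": 80},
    {"xyz": [0, 0, 0], "roll": 0, "grip": 80},
  ],
)

```text
time_s: 11.45
position: [0.6268, -0.0653, 0.2694]
tcp_rot: [[-0.17, 0.985, -0.0], [0.985, 0.17, 0.0], [0.0, -0.0, -1.0]]
force: [-0.9, -0.2, -0.3]
opening: 0.798
grasp_force: 0.0
```

```bash
sed -i 's/w1.png/w2.png/' ped.py; python3 ped.py; python3 - <<'E'
from h import *
a,d=bot.capture('side'); r=bot.trace('pedestal','side')
for t in r[:3]:
  P=cloud('side',t['mask'],d); print(t['conf'],np.percentile(P,[2,98],axis=0).round(3))
Q=np.load('w_all.npy'); g=np.c_[(Q[:,:2]-[.605,.054])@np.array([[.984,-.179],[.179,.984]]),Q[:,2]]
for za,zb in((.126,.134),(.136,.146),(.146,.16),(.165,.19),(.2,.23)):
  q=g[(g[:,2]>za)&(g[:,2]<zb)&(abs(g[:,0])<.045)&(g[:,1]>-.2)&(g[:,1]<.1)]
  print(za,len(q)); 
  if len(q): h,e=np.histogram(q[:,1],bins=np.arange(-.2,.11,.01)); print([(round(e[i],2),int(h[i]),q[(q[:,1]>=e[i])&(q[:,1]<e[i+1]),0].min().round(3),q[(q[:,1]>=e[i])&(q[:,1]<e[i+1]),0].max().round(3)) for i in range(len(h)) if h[i]>10])
E
```

```text
grip 511 [ 0.6139 -0.0042  0.2131] [ 0.607 -0.017  0.211] [0.621 0.008 0.215] ((613.994384765625, -4.56575870513916), (11.380891799926758, 23.604785919189453), 9.749048233032227)
[ 0.62680686 -0.06526963  0.26944189] [[-1.70135108e-01  9.85420736e-01 -1.33748812e-04]
 [ 9.85420701e-01  1.70135140e-01  2.76997329e-04]
 [ 2.95714285e-04 -8.46718774e-05 -9.99999953e-01]] 11.45 [[-3.84185875e-04 -9.68628395e-01 -2.48513351e-01  6.77830407e-02]
 [ 9.99999812e-01 -2.53518735e-04 -5.57798436e-04 -4.03769102e-04]
 [ 4.77296613e-04 -2.48513518e-01  9.68628310e-01 -1.61436895e-01]
 [ 0.00000000e+00  0.00000000e+00  0.00000000e+00  1.00000000e+00]]
0.57 [[0.408 0.335 0.01 ]
 [0.455 0.378 0.135]]
0.126 1350
[(np.float64(-0.18), 54, np.float64(-0.015), np.float64(0.013)), (np.float64(-0.17), 95, np.float64(-0.014), np.float64(0.041)), (np.float64(-0.16), 44, np.float64(-0.014), np.float64(0.034)), (np.float64(-0.15), 49, np.float64(-0.018), np.float64(0.013)), (np.float64(-0.11), 75, np.float64(-0.014), np.float64(0.01)), (np.float64(-0.1), 82, np.float64(-0.014), np.float64(0.01)), (np.float64(-
[... 2268 characters left out ...]
), 29, np.float64(-0.018), np.float64(-0.015)), (np.float64(-0.16), 39, np.float64(-0.018), np.float64(-0.015)), (np.float64(-0.15), 24, np.float64(-0.018), np.float64(-0.015)), (np.float64(-0.13), 102, np.float64(-0.014), np.float64(0.01)), (np.float64(-0.12), 315, np.float64(-0.015), np.float64(0.01)), (np.float64(0.02), 330, np.float64(-0.013), np.float64(0.011)), (np.float64(0.03), 300, np.float64(-0.013), np.float64(0.011))]
0.2 511
[(np.float64(-0.08), 19, np.float64(-0.007), np.float64(0.003)), (np.float64(-0.07), 207, np.float64(-0.007), np.float64(0.004)), (np.float64(-0.06), 224, np.float64(-0.007), np.float64(0.004)), (np.float64(-0.05), 61, np.float64(-0.007), np.float64(0.004))]
```

View pics/w2.png

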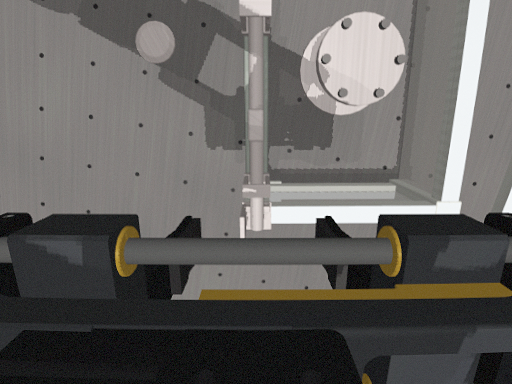

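The wrist view shows the bolt rod running along column 256, with the grip at (256,125), the keeper at (256,215) and the flange at (155,42). The pedestal now stands upright in the tray at about (0.431, 0.356), with its top at 0.13. Next is the grip at (0.614, -0.0045).

Request:
move_arm(
  increments=[
    {"xyz": [20, -1, 0], "roll": 0, "grip": 45},
    {"xyz": [25, -1, 0], "roll": 0, "grip": 45},
    {"xyz": [17, 0, 0], "roll": 0, "grip": 45},
    {"xyz": [0, 0, 20], "roll": 0, "grip": 45},
    {"xyz": [0, 0, 15], "roll": 0, "grip": 45},
  ],
)

```text
time_s: 12.02
position: [0.6129, 0.0005, 0.2353]
tcp_rot: [[-0.179, 0.984, 0.002], [0.984, 0.179, -0.0], [-0.0, 0.002, -1.0]]
force: [0.0, -1.0, -0.3]
opening: 0.518
grasp_force: 0.0
```

Request:
move_arm(
  increments=[
    {"xyz": [0, 0, 0], "roll": 0, "grip": 45},
    {"xyz": [0, 0, 0], "roll": 0, "grip": 45},
  ],
)

```text
time_s: 12.18
position: [0.6125, -0.0011, 0.2343]
tcp_rot: [[-0.177, 0.984, -0.002], [0.984, 0.177, 0.001], [0.001, -0.002, -1.0]]
force: [-0.1, 0.5, -0.0]
opening: 0.461
grasp_force: 0.0
```

Request:
move_arm(
  increments=[
    {"xyz": [-3.5, 1, 10], "roll": 0, "grip": 45},
    {"xyz": [0, 0, 18], "roll": 0, "grip": 45},
    {"xyz": [0, 0, 18], "roll": 0, "grip": 45},
    {"xyz": [0, 0, 10], "roll": 0, "grip": 45},
    {"xyz": [0, 0, 0], "roll": 0, "grip": 45},
  ],
)

```text
time_s: 12.6
position: [0.6138, -0.0059, 0.1765]
tcp_rot: [[-0.176, 0.984, -0.004], [0.984, 0.176, 0.001], [0.001, -0.004, -1.0]]
force: [-0.2, 0.3, 0.3]
opening: 0.45
grasp_force: 0.0
```

Request:
move_arm(
  increments=[
    {"xyz": [0, 0, 0], "roll": 0, "grip": 25},
    {"xyz": [0, 0, 0], "roll": 0, "grip": 25},
    {"xyz": [0, 0, 0], "roll": 0, "grip": 25},
  ],
)

```text
time_s: 12.85
position: [0.6161, -0.0061, 0.1798]
tcp_rot: [[-0.176, 0.984, 0.003], [0.984, 0.176, -0.0], [-0.001, 0.002, -1.0]]
force: [0.2, 0.7, 0.0]
opening: 0.312
grasp_force: 0.0
```

Request:
move_arm(
  increments=[
    {"xyz": [1, -2, 1], "roll": 0, "grip": 0},
    {"xyz": [0, 0, 0], "roll": 0, "grip": 0},
    {"xyz": [0, 0, 0], "roll": 0, "grip": 0},
    {"xyz": [0, 0, 0], "roll": 0, "grip": 0},
    {"xyz": [0, 0, 0], "roll": 0, "grip": 0},
  ],
)

```text
time_s: 13.27
position: [0.6142, -0.005, 0.1781]
tcp_rot: [[-0.176, 0.984, 0.003], [0.984, 0.176, 0.0], [-0.0, 0.003, -1.0]]
force: [3.1, 1.8, 1.2]
opening: 0.133
grasp_force: 30.0
```

Request:
move_arm(
  increments=[
    {"xyz": [0, 0, -3], "roll": 0, "grip": 0},
    {"xyz": [0, 0, -4], "roll": 0, "grip": 0},
    {"xyz": [0, 0, -4], "roll": 0, "grip": 0},
    {"xyz": [0, 0, -4], "roll": 0, "grip": 0},
    {"xyz": [0, 0, -1], "roll": 0, "grip": 0},
  ],
)

```text
time_s: 13.68
position: [0.6136, -0.0052, 0.1944]
tcp_rot: [[-0.176, 0.984, 0.001], [0.984, 0.176, 0.0], [-0.0, 0.001, -1.0]]
force: [3.1, 1.5, -2.2]
opening: 0.139
grasp_force: 30.0
```

Request:
move_arm(
  increments=[
    {"xyz": [0, 0, 0], "roll": 0, "grip": 0},
    {"xyz": [0, 0, 0], "roll": 0, "grip": 0},
  ],
)

```text
time_s: 13.85
position: [0.6132, -0.0052, 0.1938]
tcp_rot: [[-0.176, 0.984, 0.001], [0.984, 0.176, 0.0], [-0.0, 0.001, -1.0]]
force: [3.8, 1.4, -2.3]
opening: 0.134
grasp_force: 30.0
```

Request:
move_arm(
  increments=[
    {"xyz": [5, 0, 0], "roll": 0, "grip": 0},
    {"xyz": [8, 0, 0], "roll": 0, "grip": 0},
    {"xyz": [8, 0, 0], "roll": 0, "grip": 0},
    {"xyz": [8, 0, 0], "roll": 0, "grip": 0},
    {"xyz": [0, 0, 0], "roll": 0, "grip": 0},
  ],
)

```text
time_s: 14.27
position: [0.6076, 0.0255, 0.1936]
tcp_rot: [[-0.177, 0.984, 0.0], [0.984, 0.177, 0.001], [0.001, 0.0, -1.0]]
force: [5.2, 1.1, -1.6]
opening: 0.136
grasp_force: 30.0
```

Request:
move_arm(
  increments=[
    {"xyz": [6, 0, 0], "roll": 0, "grip": 0},
    {"xyz": [4, 0, 0], "roll": 0, "grip": 0},
    {"xyz": [0, 0, 0], "roll": 0, "grip": 0},
    {"xyz": [0, 0, 0], "roll": 0, "grip": 0},
  ],
)

```text
time_s: 14.6
position: [0.6062, 0.0342, 0.1936]
tcp_rot: [[-0.176, 0.984, 0.0], [0.984, 0.176, 0.001], [0.001, 0.001, -1.0]]
force: [5.2, 2.5, -1.8]
opening: 0.133
grasp_force: 30.0
```

Request:
move_arm(
  increments=[
    {"xyz": [0.1, -4, 0], "roll": 0.022, "grip": 0},
    {"xyz": [0.1, -7, 0], "roll": 0.04, "grip": 0},
    {"xyz": [0.1, -7, 0], "roll": 0.04, "grip": 0},
    {"xyz": [0.1, -7, 0], "roll": 0.04, "grip": 0},
    {"xyz": [0, 0, 0], "roll": 0, "grip": 0},
  ],
)

```text
time_s: 15.02
position: [0.5801, 0.0308, 0.1935]
tcp_rot: [[-0.034, 0.999, -0.001], [0.999, 0.034, 0.001], [0.001, -0.001, -1.0]]
force: [4.7, 1.3, -3.1]
opening: 0.137
grasp_force: 30.0
```

Opening freely with about 5 N of force, so I'll carry on.

Request:
move_arm(
  increments=[
    {"xyz": [0.1, -7, 0], "roll": 0.04, "grip": 0},
    {"xyz": [0.1, -7, 0], "roll": 0.04, "grip": 0},
    {"xyz": [0.1, -7, 0], "roll": 0.04, "grip": 0},
    {"xyz": [0.1, -7, 0], "roll": 0.04, "grip": 0},
    {"xyz": [0.1, -7, 0], "roll": 0.04, "grip": 0},
  ],
)

```text
time_s: 15.43
position: [0.547, 0.0324, 0.1937]
tcp_rot: [[0.164, 0.986, 0.001], [0.986, -0.164, -0.0], [-0.0, 0.001, -1.0]]
force: [4.3, 0.6, -3.0]
opening: 0.135
grasp_force: 30.0
```

Request:
move_arm(
  increments=[
    {"xyz": [0.1, -7, 0], "roll": 0.04, "grip": 0},
    {"xyz": [0.1, -5, 0], "roll": 0.03, "grip": 0},
    {"xyz": [0, 0, 0], "roll": 0, "grip": 0},
    {"xyz": [0, 0, 0], "roll": 0, "grip": 0},
  ],
)

```text
time_s: 15.77
position: [0.5354, 0.0346, 0.1939]
tcp_rot: [[0.23, 0.973, 0.001], [0.973, -0.23, -0.001], [-0.0, 0.002, -1.0]]
force: [5.1, -0.1, -2.3]
opening: 0.136
grasp_force: 30.0
```

```bash
python3 - <<'E'
from h import *
s=bot.read_state(); p=np.array(s['position']); R=np.array(s['tcp_rot']); print(p.round(4),np.degrees(np.arctan2(R[1,1],R[0,1])),s['force'])
for c in ('scene','side'):
  a,d=bot.capture(c); cv2.imwrite(f'pics/end_{c}.png',cv2.resize(a[100:330,180:420] if c=='scene' else a[130:360,60:300],None,fx=2.4,fy=2.4,interpolation=2)[:,:,::-1])
  P=cloud(c,d<3,d)
  g=np.c_[(P[:,:2]-[.605,.054])@np.array([[.984,-.179],[.179,.984]]),P[:,2]]; np.save(f'g_{c}.npy',g)
  q=g[(g[:,2]>.125)&(g[:,2]<.133)&(g[:,0]<-.018)&(g[:,0]>-.17)&(g[:,1]<.15)&(g[:,1]>-.17)]
  print(c,len(q)); 
  if len(q)>20:
    vx,vy,x0,y0=cv2.fitLine(q[:,:2].astype(np.float32),cv2.DIST_HUBER,0,.001,.001).ravel(); print('angle from y',np.arctan2(abs(vx),abs(vy)), 'at',x0,y0,'x extent',q[:,0].min(),q[np.argmin(q[:,0])],q[np.argmin(q[:,1])])
E
```

```text
[0.5354 0.0346 0.1939] -13.309872071547145 [ 5.14496353 -0.06791545 -2.33795047]
scene 468
angle from y 0.39884433 at -0.08195638 -0.035894796 x extent -0.1291265400408069 [-0.12912654 -0.10988584  0.1278759 ] [-0.1087139  -0.1195851   0.12535381]
side 410
angle from y 0.37967163 at -0.0713532 0.0026645556 x extent -0.12582330568263572 [-0.12582331 -0.10046367  0.12785806] [-0.01810629 -0.14515471  0.1328804 ]
```

View pics/end_scene.png

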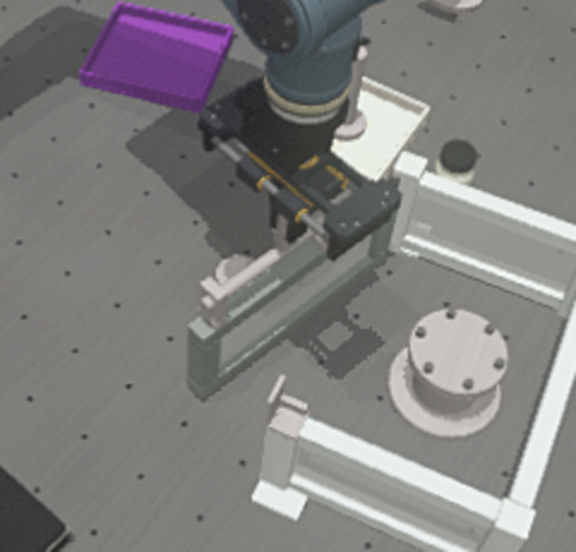

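The crop shows the gate swung out with its free edge at (205,345) and the bolt held in the gripper. The pedestal stands in the white tray at (352,100), and the flange is untouched. The opening is about 0.40 rad, or 117 mm, so one small nudge and then hand in.

Request:
move_arm(
  increments=[
    {"xyz": [0, -1.5, 0], "roll": 0.008, "grip": 0},
    {"xyz": [0, 0, 0], "roll": 0, "grip": 0},
    {"xyz": [0, 0, 0], "roll": 0, "grip": 0},
    {"xyz": [0, 0, 0], "roll": 0, "grip": 0},
  ],
)

```text
time_s: 16.2
position: [0.5335, 0.0351, 0.1936]
tcp_rot: [[0.24, 0.971, 0.0], [0.971, -0.24, -0.0], [-0.0, 0.0, -1.0]]
force: [5.2, -0.2, -2.4]
opening: 0.137
grasp_force: 30.0
```

```bash
python3 -c "
from rig import bot
s=bot.read_state(); print(s['position'],s['force'],s['grasp_force'],s['time_s']); print(bot.hand_in())"
```

```text
[0.53352977 0.0350686  0.19355382] [ 5.24587012 -0.17780478 -2.41501226] 29.999646758660674 16.2
the job is handed in; nothing more can be done
None
```

I handed the job in at 16.2 s: the pedestal stands upright and released in the white tray, and the gripper still holds the gate about 12 cm open by the bolt's grip (estimated from the arm's pose and camera depth; no verdict came back).

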